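# Load a wooden soldier into the stripe-painting carousel and index it one click

## Task

Stand the loose wooden soldier from the bench in the empty nest at the carousel's loading station: press only lightly while turning it about its own axis, until the cross cut in its foot drops over the driver cross and it sits fully home and upright. Then turn the dial one click anticlockwise (seen from above), no further and never backwards past a click, so that it rests in the next click with all three soldiers still home in their nests. Leave the other things on the bench where they are.

Things in the scene. Friction and masses are not known exactly. Their poses are not given: they have to be found in the camera images.
- soldier: the loose soldier to load: plain turned beech, 102 mm tall, about 60 g, standing upright left of the carousel; told from the doll by its tall hat. Origin: centre of the underside of its foot, z up its axis. Foot: cylinder 36 mm diameter up to 28 mm height, bottom edge broken 1.5 mm. Belly 41 mm diameter from 30 to 52 mm, neck 23 mm at 62 mm.
- hat (a point): the soldier's grip: middle of its tall hat on its axis, 86 mm above its underside. The hat is a plain cylinder 30 mm diameter from 72 to 100 mm height.
- foot_cut (a point): centre of the cross cut in the underside of the soldier's foot (same point and axes as soldier): two crossing straight slots 6 mm wide and 9 mm deep, right across the foot along the body's x and y axes, so it fits a driver cross every quarter turn. The wood bruises above 30 N: meet the driver and the floor slowly (10 mm/s or less), not by a set height.
- doll: bystander: peg doll of the same wood with the same foot but a round head (35 mm ball) and no hat, 83 mm tall, standing left of the carousel; it and the soldier may stand in either's place. Origin at the centre of its underside.
- carousel: fixed base of the hand-indexed carousel. Origin on the dial's axis at bench level, z up. Its own -x points to the loading station (over the steel tongue sticking out of the base towards the robot). Towards its +x, 205 mm from the axis, stands a steel column 212 mm high with a brush holder at 150 mm height reaching 80 mm to the +y side. Yaw drawn up to 0.4 rad either way.
- dial_top: the round aluminium dial, 300 mm diameter, 10 mm thick, upper face 62 mm above the bench, with six nests 110 mm from the axis, 60 degrees apart, and a wing handle in the middle. Origin on the axis at bench level, turns with the dial; its -x points to nest_load.
- nest_load (a point): floor centre (66 mm above the bench) of the empty nest at the loading station; moves with the dial. Home = soldier's origin here, foot flat on the floor, slots over the driver: a steel cross of two bars 34 mm long, 4.4 wide, 7 high, centred on the floor, stopped at any angle, which is not measured and is kept stiffly (0.3 Nm). Unmatched, a soldier stands on it 7 mm too high.
- nest_mouth (a point): centre of the mouth of that same nest, 91.5 mm above the bench, 25.5 mm above its floor. Each nest is a plastic cup, 52 mm outside diameter, standing on the dial; bore 37.8 mm diameter, coned out to 46 mm over the top 5 mm.
- nest_next (a point): the same point of the nest 60 degrees anticlockwise of nest_load, which holds the soldier seated_near.
- nest_far (a point): the same point of the nest 120 degrees anticlockwise of nest_load, which holds the soldier seated_far. The other three nests are empty.
- handle_mid (a point): centre of the wing handle on the dial's axis, 137 mm above the bench: an upright black paddle 100 mm long (along dial_top's x, towards nest_load), 16 mm thick (along dial_top's y) and 42 mm high (116 to 158 mm above the bench), pinched across its thickness from above. Below 116 mm it stands on a round hub of 26 mm diameter.
- dial (a joint): turn of the dial in rad, 0 at the start (resting in a click), growing anticlockwise seen from above. A sprung roller on a six-lobed star wheel holds it in a click every 1.047 rad (60 degrees); it takes up to about 0.5 Nm to leave a click, and halfway (0.52 rad) it snaps on to the next.
- seated_near: an equal soldier already home in nest_next; origin as for soldier. It rides along with the dial.
- seated_far: an equal soldier already home in nest_far; origin as for soldier. It rides along with the dial.
- sanding_block: bystander: cork sanding block 100 x 55 x 30 mm lying near the robot on the left; origin under its centre
- arch_board: bystander: arched beech board 140 x 90 x 18 mm lying on the right; origin under its middle
- paint_jar: bystander: screw-top paint jar, 58 mm diameter, 62 mm high, standing near the robot in front of the loading station; origin under its centre
- paint_brush: bystander: paint brush about 190 mm long lying near the robot on the right
- wood_egg: bystander: wooden egg with a flat foot, 42 mm diameter, 54 mm high, on the left edge; origin under its centre
There are look-alikes about, which are no part of the job. What is shaped like the soldier but pink is not meant.

How it is judged:
By the outcome, as a careful person would: the job done as asked, in the order asked, and still so for the second after the job is handed in, with the robot touching nothing.
It also fails if it takes over 72 s, if anything falls off the work surface, if the arm or the gripper's body presses on something with over 40 N, if the wrist force passes 120 N, or if a joint passes its speed limit or range.

## Robot

A 7-joint arm with a two-finger parallel gripper is mounted at the origin on the work surface. World frame = base frame: x ahead of the robot, y to its left, z up, the work surface at z = 0. Lengths are in m, angles in rad, forces in N, time in s.
With the tool pointing down it reaches from about 0.375 to 0.925 m from the base axis. Payload 3.1 kg.
Tool frame: the origin (TCP) lies on the centre line of the jaws, within the pads' length; the fingertips stand 25 mm ahead of it and the grasp point (between the pads) lies 6 mm ahead of it; z points along the fingers, y is the line along which they close (so a half turn about z gives the same grasp; the last joint's range is limited). The gripper opens to 85 mm and grips with 20 to 120 N. Pads are 22 mm wide; open, the fingers measure 114 mm over their backs; the gripper's body (76 mm by 85 mm) begins 54 mm behind the grasp point. The pads swing forward as they close: fully open they stand 13 mm farther back than shut.
Start: joints at [1.119, 0.383, 0.044, 1.598, -0.018, 1.161, -0.05], TCP at [0.225, -0.61, 0.256] pointing down, gripper open.
Joint ranges: [-2.61, 2.61], [-0.41, 2.15], [-1.48, 1.57], [0, 2.5], [-1.57, 4.71], [0.05, 1.97], [-2.85, 2.85]. Speed limits (rad/s): [2.79, 2.79, 3.14, 3.14, 3.14, 3.14, 3.14].

## Interface

Orientations are given as a 3x3 rotation matrix whose columns are the frame's x, y, z axes.
In Python, from rig import arm gives the robot as it stands.
- The arm moves only by the shell command python3 -m jog 'ROWS'. ROWS is JSON, a list of rows, each a list of 7 numbers: the closure, from 0 (fully open) to 1 (shut), then the shift along the tool's x, y, z in cm, then the turn, a rotation vector about the tool's x, y, z in rad. A call has 1 to 12 rows; each row is the pose to reach, as a shift and turn from the pose commanded when the call began, along the tool's axes at that moment; what a row does not reach only later rows make up. A row lasts 1/8 s, in which the tool goes at most 62.5 mm and 10.7 degrees, less where a joint would pass 70% of its speed; a pose out of reach is approached as far as the arm can. A call with a gripper value outside its range is refused whole. The fingers move at their own pace and stop on an object; the grip force is fixed at half the most. Time passes only in rows, so rows that repeat a pose let the fingers close. It gives the time, the measured TCP pose, the force, the opening and the grip force at its end, in the units of the state.
- arm.get_obs(): the state, without advancing time (a new reading comes with each control period).
- arm.capture(name): name is "scene" or "top"; returns the picture (384x512x3 uint8, red, green, blue); there is no depth.
- arm.camera_info(name): a dict with "vertical_fov" (degrees; the focal length in pixels is half the picture's height over the tangent of half this angle, whatever the lens; pixels are square), "cx", "cy" (the principal point, pixels), "world_from_camera" (4x4, takes a point from camera to world coordinates). Camera axes: x right, y up, looking along -z (the intrinsics and any distortion apply to the point x, -y, -z); pixel columns grow to the right and rows downward; lengths in m; the calibration is good to about 2 mm. A picture is of the moment at which its call begins. camera_info takes no time and is no camera call.
- arm.hand_in(): hands the job in; it is judged then, once.
The state is a dict: "t": time; "joint_pos": joint angles; "joint_vel": joint speeds; "joint_torque": joint torques, N m; "position": TCP position; "orientation": TCP orientation; "contact_force": force on the tool from outside, world axes, zero at the start; "moment": the same for the moment, N m; "gripper_width": finger opening in m; "gripper_force": force on a finger pad.
Only numpy, scipy, OpenCV 4.12 (cv2) and the standard library are available. Lean on these libraries where they do the work, as an engineer would, in place of code of your own. Each camera call takes 0.05 s, during which the arm holds its last target. There are 200 camera calls.

## Working session

There is one attempt and no reset: what is moved stays moved. The work goes in short steps, Python scripts to look and compute and a shell command to move; the robot and the scene stay as the last step left them, time stands still between calls to the robot, and variables do not carry over. Pictures are saved under pics/ and viewed, at most 10 in all, crops included, and the job is handed in when it is done.

```bash
mkdir -p pics; python3 - <<'E'
from rig import arm
import cv2,numpy as np
for n in("scene","top"):
    im=arm.capture(n); cv2.imwrite(f"pics/{n}0.png",im[:,:,::-1]); 
    i=arm.camera_info(n); print(n,{k:(np.round(v,4).tolist() if not isinstance(v,str) else v) for k,v in i.items()})
o=arm.get_obs(); print({k:np.round(v,4).tolist() for k,v in o.items()})
E
ls
```

```text
scene {'vertical_fov': 53.0839, 'cx': 256.2996, 'cy': 187.2503, 'world_from_camera': [[-0.6145, -0.611, 0.499, 1.1239], [0.7888, -0.4689, 0.3973, 0.5136], [-0.0087, 0.6378, 0.7701, 1.064], [0.0, 0.0, 0.0, 1.0]]}
top {'vertical_fov': 44.0742, 'cx': 257.3149, 'cy': 187.3606, 'world_from_camera': [[-0.0139, 0.9812, -0.1926, 0.2555], [-0.9998, -0.0114, 0.0142, 0.0323], [0.0118, 0.1928, 0.9812, 1.3271], [0.0, 0.0, 0.0, 1.0]]}
{'t': 0.1, 'joint_pos': [1.1192, 0.3838, 0.0438, 1.5994, -0.0179, 1.1612, -0.0499], 'joint_vel': [-0.0016, -0.0005, -0.0001, -0.0029, 0.0004, 0.0001, -0.0018], 'joint_torque': [0.0027, -43.4728, 1.0292, -25.0453, 0.0108, 0.0055, -0.0], 'position': [0.2249, -0.609, 0.255], 'orientation': [[0.938, 0.3465, -0.0009], [0.3465, -0.938, 0.0022], [-0.0001, -0.0024, -1.0]], 'contact_force': [-0.3527, 0.0154, -0.4302], 'moment': [0.0194, 0.0314, 0.0269], 'gripper_force': 0.0, 'gripper_width': 0.0855}
pics
```

View pics/scene0.png

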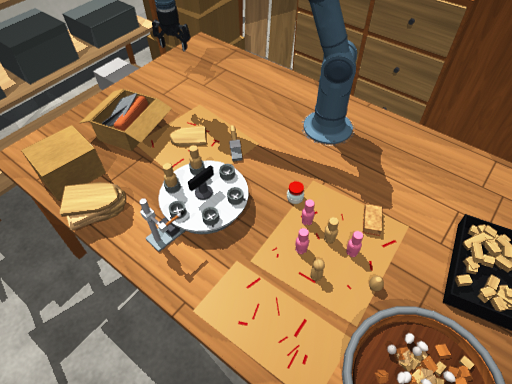

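View pics/top0.png

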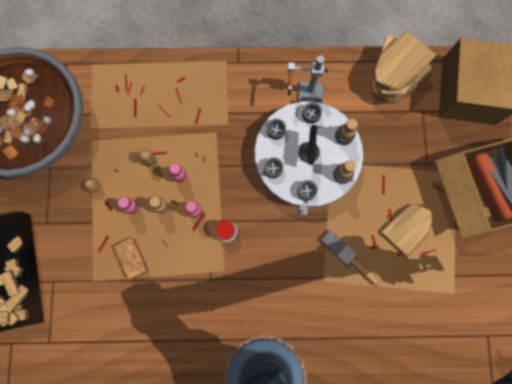

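The scene view shows the carousel left of centre and the figures in the middle. In the top view the dial centre is near (310,152), the load nest near (307,190), and the figures near (150,155) and (157,205). Enlarging next.

```bash
python3 - <<'E'
import cv2,numpy as np
t=cv2.imread("pics/top0.png");s=cv2.imread("pics/scene0.png")
a=cv2.resize(t[90:220,245:375],(600,600),interpolation=cv2.INTER_CUBIC)[:, :]
cv2.imwrite("pics/c1.png",a)
b=cv2.resize(t[140:240,80:240],(800,500),interpolation=cv2.INTER_CUBIC)
cv2.imwrite("pics/c2.png",b)
c=cv2.resize(s[135:295,150:390],(800,533),interpolation=cv2.INTER_CUBIC)
cv2.imwrite("pics/c3.png",c)
E
```

```text
(no output)
```

View pics/c1.png

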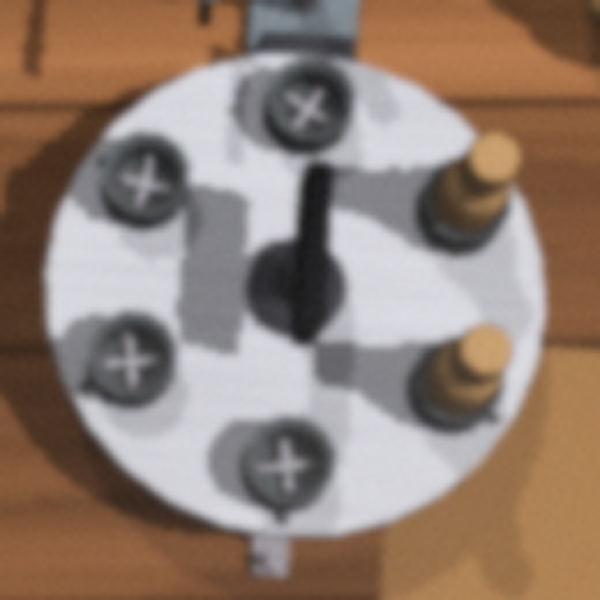

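View pics/c2.png

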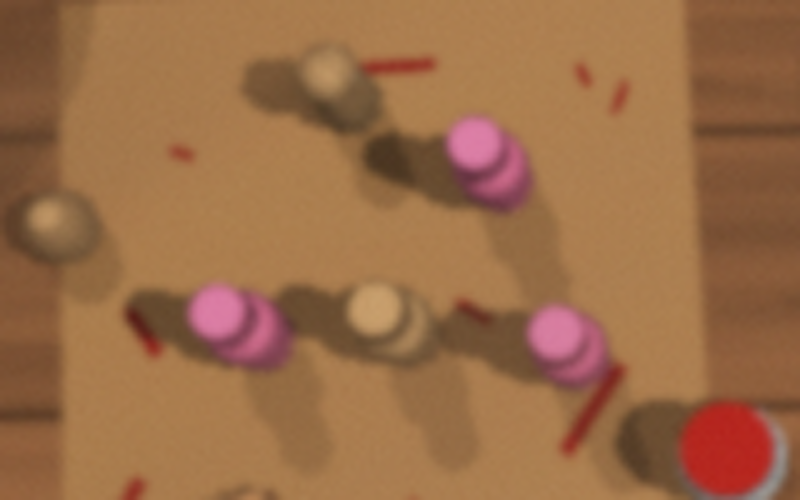

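View pics/c3.png

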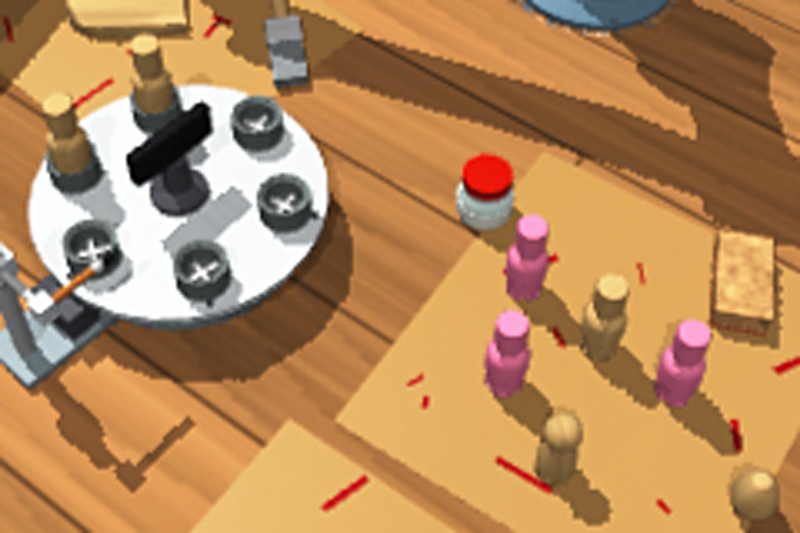

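Crops: the soldier's hat top is at c2 (376,310) and c3 (611,287). The load nest's cross is at c1 (286,465) and c3 (259,122). The doll (round head, c2 (328,72)) is in the other place, and pink look-alikes flank the soldier on both sides.

```bash
cat > h.py <<'E'
from rig import arm
import numpy as np
from scipy.optimize import least_squares
I={n:arm.camera_info(n) for n in("scene","top")}
def proj(n,P):
    i=I[n];f=192/np.tan(np.radians(i["vertical_fov"])/2);T=np.array(i["world_from_camera"])
    c=(np.atleast_2d(P)-T[:3,3])@T[:3,:3]
    return np.c_[i["cx"]+f*c[:,0]/-c[:,2], i["cy"]-f*c[:,1]/-c[:,2]]
def ray(n,uv,z):
    i=I[n];f=192/np.tan(np.radians(i["vertical_fov"])/2);T=np.array(i["world_from_camera"])
    d=T[:3,:3]@[(uv[0]-i["cx"])/f,-(uv[1]-i["cy"])/f,-1]; return T[:3,3]+d*(z-T[2,3])/d[2]
c1=lambda p:(np.array(p)+.5)/(600/130)-.5+[245,90]
c2=lambda p:(np.array(p)+.5)/5-.5+[80,140]
c3=lambda p:(np.array(p)+.5)/(10/3)-.5+[150,135]
E
python3 - <<'E'
from h import *
# soldier hat top z=.1
print("hat top",ray("top",c2((376,310)),.1),ray("scene",c3((611,287)),.1))
print("pink near",[ray("top",c2(p),.1)[:2].round(3) for p in((220,312),(556,333),(475,143))],"doll",ray("top",c2((328,72)),.07)[:2],"jar",ray("top",c2((727,447)),.062))
top=[(286,465),(132,360),(145,182),(308,106)]; sc=[(259,122),(287,202),(203,271),(93,250)]
ang=np.pi-np.arange(4)*np.pi/3   # load at -x, then clockwise
def pts(p): a=ang+p[2]; return np.c_[p[0]+.11*np.cos(a),p[1]+.11*np.sin(a),np.full(4,.073)]
for w,nm in(((1,0),"top"),((0,1),"scene"),((1,1),"both")):
    fun=lambda p:np.r_[w[0]*(proj("top",pts(p))-[c1(q) for q in top]).ravel(),w[1]*(proj("scene",pts(p))-[c3(q) for q in sc]).ravel()]
    s=least_squares(fun,[.6,-.1,0]);print(nm,s.x.round(4),s.fun.round(1), "nest_load",pts(s.x)[0].round(4))
# hats of seated z=.166, handle ends z=.158
print([ray("top",c1(q),.166)[:2].round(3) for q in((484,350),(494,158))],[ray("top",c1(q),.158)[:2].round(3) for q in((320,168),(303,338))])
E
```

```text
hat top [0.46149289 0.28303203 0.1       ] [0.46176106 0.28160207 0.1       ]
pink near [array([0.461, 0.364]), array([0.448, 0.189]), array([0.551, 0.233])] doll [0.59860201 0.31895209] jar [0.39148373 0.10179682 0.062     ]
top [ 0.6018 -0.1293 -0.093 ] [ 0.2 -0.2 -0.2 -0.  -0.1 -0.1  0.1  0.3 -0.   0.  -0.   0.  -0.   0.
 -0.   0. ] nest_load [ 0.4923 -0.1191  0.073 ]
scene [ 0.5978 -0.1304 -0.0888] [ 0.   0.   0.   0.   0.   0.   0.   0.  -0.2  0.5 -0.4  0.2  0.2 -0.4
  0.3 -0.2] nest_load [ 0.4882 -0.1206  0.073 ]
both [ 0.6003 -0.1294 -0.0917] [ 0.3  0.4 -0.1  0.6 -0.1  0.5  0.1  0.8 -0.4  1.1 -0.7  0.9 -0.2  0.3
 -0.1  0.4] nest_load [ 0.4908 -0.1194  0.073 ]
[array([ 0.537, -0.218]), array([ 0.647, -0.229])] [array([ 0.645, -0.133]), array([ 0.547, -0.12 ])]
```

Both cameras agree on the soldier at (0.4615, 0.2825) and the nest at (0.491, -0.1195), dial yaw about -0.09. The seated hats match the prediction. Moving now.

```bash
cat > go.py <<'E'
# usage: go.py x y z [yaw_of_tool_y_deg] -> shift cm (tool axes), turn about tool z
import sys;from h import *
o=arm.get_obs();R=np.array(o["orientation"]);p=np.array(o["position"])
yaw=np.degrees(np.arctan2(R[1,1],R[0,1]))
a=list(map(float,sys.argv[1:]))
print("t",round(float(o["t"]),2),"p",p.round(4),"yaw_y",yaw.round(2),"tilt",R[:,2].round(4)[:2],"q7",round(float(o["joint_pos"][6]),2),"F",np.round(o["contact_force"],1),"M",np.round(o["moment"],2),"w",np.round(o["gripper_width"],4),"gf",round(float(o["gripper_force"]),1))
if len(a)>2: print("shift cm",(R.T@(np.array(a[:3])-p)*100).round(2), "rz",None if len(a)<4 else np.radians(-(a[3]-yaw)).round(3))
E
python3 go.py .43 -.1 .25 -20
```

```text
t 0.1 p [ 0.2249 -0.609   0.255 ] yaw_y -69.73 tilt [-0.0009  0.0022] q7 -0.05 F [-0.4  0.  -0.4] M [0.02 0.03 0.03] w 0.0855 gf 0.0
shift cm [ 36.87 -40.64   0.59] rz -0.868
```

```bash
python3 -m jog '[[0,36.9,-40.6,0.5,0,0,-0.868],[0,36.9,-40.6,0.5,0,0,-0.868],[0,36.9,-40.6,0.5,0,0,-0.868],[0,36.9,-40.6,0.5,0,0,-0.868],[0,36.9,-40.6,0.5,0,0,-0.868],[0,36.9,-40.6,0.5,0,0,-0.868],[0,36.9,-40.6,0.5,0,0,-0.868],[0,36.9,-40.6,0.5,0,0,-0.868],[0,36.9,-40.6,0.5,0,0,-0.868],[0,36.9,-40.6,0.5,0,0,-0.868]]'; python3 go.py .4615 .2825 .22 0
```

```text
t: 1.35
position: [0.4318, -0.0963, 0.2513]
orientation: [[0.333, 0.943, 0.0], [0.943, -0.333, 0.001], [0.001, 0.0, -1.0]]
contact_force: [-0.2, -0.1, -0.8]
gripper_width: 0.0856
gripper_force: 0.0
t 1.35 p [ 0.4318 -0.0963  0.2513] yaw_y -19.45 tilt [0.0005 0.0011] q7 -0.21 F [-0.2 -0.1 -0.8] M [-0.03  0.02  0.02] w 0.0856 gf 0.0
shift cm [36.7  -9.81  3.17] rz -0.339
```

```bash
python3 -m jog '[[0,36.7,-9.8,3.2,0,0,-0.339],[0,36.7,-9.8,3.2,0,0,-0.339],[0,36.7,-9.8,3.2,0,0,-0.339],[0,36.7,-9.8,3.2,0,0,-0.339],[0,36.7,-9.8,3.2,0,0,-0.339],[0,36.7,-9.8,3.2,0,0,-0.339],[0,36.7,-9.8,3.2,0,0,-0.339],[0,36.7,-9.8,3.2,0,0,-0.339],[0,36.7,-9.8,3.2,0,0,-0.339],[0,36.7,-9.8,3.2,0,0,-0.339]]'; python3 go.py .4615 .2825 .092 0
```

```text
t: 2.6
position: [0.4648, 0.2749, 0.2192]
orientation: [[0.014, 1.0, 0.0], [1.0, -0.014, -0.002], [-0.002, 0.0, -1.0]]
contact_force: [0.6, -0.0, -0.4]
gripper_width: 0.0855
gripper_force: 0.0
t 2.6 p [0.4648 0.2749 0.2192] yaw_y -0.78 tilt [ 0.0004 -0.0015] q7 -0.84 F [ 0.6 -0.  -0.4] M [-0.06 -0.01  0.02] w 0.0855 gf 0.0
shift cm [ 0.77 -0.35 12.72] rz -0.014
```

```bash
python3 -m jog '[[0,0,0,3,0,0,0],[0,0,0,6,0,0,0],[0,0,0,6,0,0,0],[0,0,0,6,0,0,0]]'; python3 go.py .4615 .2825 .092 0
```

```text
t: 3.1
position: [0.4648, 0.2772, 0.1604]
orientation: [[0.011, 1.0, 0.001], [1.0, -0.011, 0.001], [0.001, 0.001, -1.0]]
contact_force: [-0.2, 0.4, 1.0]
gripper_width: 0.0857
gripper_force: 0.0
t 3.1 p [0.4648 0.2772 0.1604] yaw_y -0.63 tilt [0.0014 0.0005] q7 -0.9 F [-0.2  0.4  1. ] M [ 0.02 -0.02 -0.04] w 0.0857 gf 0.0
shift cm [ 0.52 -0.35  6.84] rz -0.011
```

```bash
python3 -m jog '[[0,0.5,-0.35,0,0,0,-0.011],[0,0.5,-0.35,2,0,0,-0.011],[0,0.5,-0.35,4,0,0,-0.011],[0,0.5,-0.35,6,0,0,-0.011],[0,0.5,-0.35,6.85,0,0,-0.011],[0,0.5,-0.35,6.85,0,0,-0.011],[0,0.5,-0.35,6.85,0,0,-0.011],[0,0.5,-0.35,6.85,0,0,-0.011]]'; python3 go.py .4615 .2825 .092 0; python3 - <<'E'
from rig import arm
import cv2
s=arm.capture("scene");t=arm.capture("top")
a=cv2.resize(s[190:270,290:380],(450,400),interpolation=cv2.INTER_CUBIC);b=cv2.resize(t[165:235,125:195],(400,400)[:2],interpolation=cv2.INTER_CUBIC)[:, :350]
cv2.imwrite("pics/g1.png",cv2.hconcat([a,b]))
E
```

```text
t: 4.1
position: [0.4612, 0.2829, 0.0916]
orientation: [[-0.001, 1.0, 0.002], [1.0, 0.001, 0.001], [0.001, 0.002, -1.0]]
contact_force: [-0.5, -0.5, -0.4]
gripper_width: 0.0854
gripper_force: 0.0
t 4.1 p [0.4612 0.2829 0.0916] yaw_y 0.06 tilt [0.0016 0.0008] q7 -0.97 F [-0.5 -0.5 -0.4] M [-0.01 -0.04  0.03] w 0.0854 gf 0.0
shift cm [-0.04  0.03 -0.04] rz 0.001
```

View pics/g1.png

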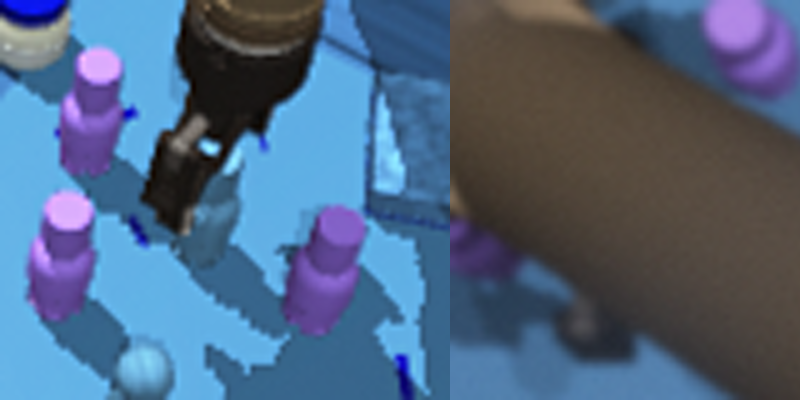

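The gripper straddles the soldier, hat between the pads and the pink ones clear (red and blue are swapped in this crop). Closing and lifting.

```bash
python3 -m jog '[[1,0,0,0,0,0,0],[1,0,0,0,0,0,0],[1,0,0,0,0,0,0],[1,0,0,0,0,0,0],[1,0,0,0,0,0,0],[1,0,0,0,0,0,0],[1,0,0,0,0,0,0]]'; python3 go.py; python3 -m jog '[[1,0,0,-1,0,0,0],[1,0,0,-4,0,0,0],[1,0,0,-8,0,0,0],[1,0,0,-12,0,0,0],[1,0,0,-14,0,0,0],[1,0,0,-14,0,0,0],[1,0,0,-14,0,0,0]]'; python3 go.py .491 -.1195 .232 -15
```

```text
t: 5.08
position: [0.4609, 0.2826, 0.0911]
orientation: [[-0.001, 1.0, 0.001], [1.0, 0.001, 0.0], [0.0, 0.001, -1.0]]
contact_force: [0.1, 0.2, 2.3]
gripper_width: 0.0283
gripper_force: 59.3
t 5.08 p [0.4609 0.2826 0.0911] yaw_y 0.06 tilt [0.0006 0.0004] q7 -0.97 F [0.1 0.2 2.3] M [ 0.06 -0.04 -0.02] w 0.0283 gf 59.3
t: 5.95
position: [0.4597, 0.2814, 0.2291]
orientation: [[-0.001, 1.0, -0.003], [1.0, 0.001, -0.002], [-0.002, -0.003, -1.0]]
contact_force: [-0.2, 0.7, -0.6]
gripper_width: 0.0285
gripper_force: 59.2
t 5.95 p [0.4597 0.2814 0.2291] yaw_y 0.05 tilt [-0.0027 -0.0018] q7 -0.83 F [-0.2  0.7 -0.6] M [ 0.01 -0.   -0.05] w 0.0285 gf 59.2
shift cm [-40.09   3.09  -0.23] rz 0.263
```

```bash
python3 -m jog '[[1,-5,0.4,0,0,0,0],[1,-11,0.9,0,0,0,0.1],[1,-17,1.4,0,0,0,0.2],[1,-23,1.8,0,0,0,0.263],[1,-29,2.3,0,0,0,0.263],[1,-35,2.7,0,0,0,0.263],[1,-39,3,0,0,0,0.263],[1,-40.1,3.1,0,0,0,0.263],[1,-40.1,3.1,0,0,0,0.263],[1,-40.1,3.1,0,0,0,0.263],[1,-40.1,3.1,0,0,0,0.263]]'; python3 go.py .491 -.1195 .2 -15;  python3 - <<'E'
from rig import arm
import cv2
s=arm.capture("scene");t=arm.capture("top")
a=cv2.resize(s[100:220,150:280],(650,600),interpolation=cv2.INTER_CUBIC)
cv2.imwrite("pics/n1.png",a[:,:,::-1])
E
```

```text
t: 7.32
position: [0.4921, -0.1164, 0.2307]
orientation: [[0.255, 0.967, -0.0], [0.967, -0.255, 0.0], [0.0, -0.0, -1.0]]
contact_force: [0.3, 0.5, -0.3]
gripper_width: 0.0286
gripper_force: 59.2
t 7.33 p [ 0.4921 -0.1164  0.2307] yaw_y -14.8 tilt [-0.0002  0.0005] q7 -0.2 F [ 0.3  0.5 -0.3] M [ 0.02  0.01 -0.02] w 0.0286 gf 59.2
shift cm [-0.33 -0.03  3.07] rz 0.004
```

View pics/n1.png

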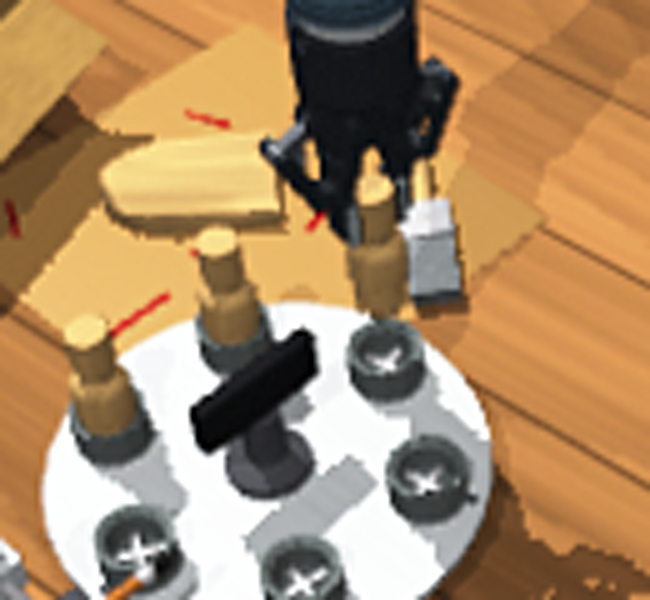

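The soldier hangs upright above the load nest: foot around (380,300), cup rim around (386,355) in the crop. Checking the held foot against its predicted pixels before lowering.

```bash
python3 - <<'E'
from h import *
a=np.linspace(0,2*np.pi,73)
def circ(x,y,z,r): 
    q=(proj("scene",np.c_[x+r*np.cos(a),y+r*np.sin(a),np.full(73,z)])-[150,100]+.5)*5-.5
    return q.min(0).round(),q.max(0).round(),q.mean(0).round()
print("foot",circ(.4921,-.1164,.1396,.018)); print("hattop",circ(.4921,-.1164,.2396,.015)); 
print("mouth fit",circ(.491,-.1195,.0915,.026)); print("mouth scene-only",circ(.4882,-.1206,.0915,.026)); print("near hat",circ(.537,-.219,.166,.015))
E
```

```text
foot (array([355., 281.]), array([409., 320.]), array([382., 300.]))
hattop (array([347., 173.]), array([395., 206.]), array([371., 189.]))
mouth fit (array([347., 318.]), array([423., 374.]), array([384., 346.]))
mouth scene-only (array([348., 315.]), array([424., 371.]), array([386., 343.]))
near hat (array([195., 228.]), array([241., 259.]), array([218., 244.]))
```

Prediction and picture agree within about 1 mm. Lowering to the mouth.

```bash
python3 -m jog '[[1,-0.33,0,0.5,0,0,0],[1,-0.33,0,2,0,0,0],[1,-0.33,0,3.5,0,0,0],[1,-0.33,0,4.4,0,0,0],[1,-0.33,0,4.4,0,0,0],[1,-0.33,0,4.4,0,0,0]]'; python3 go.py .491 -.1195 .1641 -15
```

```text
t: 8.18
position: [0.4915, -0.1217, 0.187]
orientation: [[0.259, 0.966, 0.001], [0.966, -0.259, 0.0], [0.0, 0.001, -1.0]]
contact_force: [0.2, -0.3, -0.8]
gripper_width: 0.0286
gripper_force: 59.2
t 8.18 p [ 0.4915 -0.1217  0.187 ] yaw_y -15.0 tilt [0.0006 0.0001] q7 -0.23 F [ 0.2 -0.3 -0.8] M [-0.03  0.04 -0.06] w 0.0286 gf 59.2
shift cm [ 0.2  -0.11  2.29] rz -0.0
```

```bash
python3 -m jog '[[1,0,0,0.1,0,0,0],[1,0,0,0.2,0,0,0],[1,0,0,0.3,0,0,0],[1,0,0,0.4,0,0,0],[1,0,0,0.5,0,0,0],[1,0,0,0.6,0,0,0],[1,0,0,0.7,0,0,0],[1,0,0,0.8,0,0,0],[1,0,0,0.8,0,0,0]]'; python3 go.py .491 -.1195 .1641 -15
```

```text
t: 9.3
position: [0.4911, -0.1218, 0.1787]
orientation: [[0.259, 0.966, -0.0], [0.966, -0.259, 0.0], [0.0, -0.0, -1.0]]
contact_force: [0.1, -0.1, -0.6]
gripper_width: 0.0287
gripper_force: 59.2
t 9.3 p [ 0.4911 -0.1218  0.1787] yaw_y -15.01 tilt [-0.0002  0.0001] q7 -0.23 F [ 0.1 -0.1 -0.6] M [-0.01  0.01 -0.  ] w 0.0287 gf 59.2
shift cm [ 0.21 -0.07  1.46] rz -0.0
```

```bash
python3 -m jog '[[1,0.1,-0.03,0,0,0,0],[1,0.18,-0.05,0,0,0,0],[1,0.18,-0.05,0.1,0,0,0],[1,0.18,-0.05,0.2,0,0,0],[1,0.18,-0.05,0.3,0,0,0],[1,0.18,-0.05,0.3,0,0,0]]'; python3 go.py .491 -.1195 .1641 -15
```

```text
t: 10.05
position: [0.491, -0.12, 0.1757]
orientation: [[0.259, 0.966, -0.0], [0.966, -0.259, -0.0], [-0.0, -0.0, -1.0]]
contact_force: [-0.2, -0.2, -1.0]
gripper_width: 0.0289
gripper_force: 59.2
t 10.05 p [ 0.491  -0.12    0.1757] yaw_y -15.01 tilt [-0.0004 -0.    ] q7 -0.24 F [-0.2 -0.2 -1. ] M [ 0.01  0.1  -0.02] w 0.0289 gf 59.2
shift cm [ 0.04 -0.01  1.16] rz -0.0
```

```bash
python3 -m jog '[[1,0,0,0.1,0,0,0],[1,0,0,0.2,0,0,0],[1,0,0,0.3,0,0,0],[1,0,0,0.4,0,0,0],[1,0,0,0.5,0,0,0],[1,0,0,0.5,0,0,0]]'; python3 go.py
```

```text
t: 10.8
position: [0.4909, -0.1199, 0.1705]
orientation: [[0.259, 0.966, -0.001], [0.966, -0.259, 0.0], [-0.0, -0.001, -1.0]]
contact_force: [-0.4, -0.8, -0.2]
gripper_width: 0.0286
gripper_force: 59.2
t 10.8 p [ 0.4909 -0.1199  0.1705] yaw_y -15.01 tilt [-0.0006  0.0001] q7 -0.25 F [-0.4 -0.8 -0.2] M [-0.13  0.31  0.01] w 0.0286 gf 59.2
```

```bash
python3 -m jog '[[1,0,0,0.1,0,0,0],[1,0,0,0.2,0,0,0],[1,0,0,0.3,0,0,0],[1,0,0,0.4,0,0,0],[1,0,0,0.4,0,0,0]]'; python3 go.py
```

```text
t: 11.42
position: [0.4909, -0.1199, 0.1665]
orientation: [[0.259, 0.966, -0.001], [0.966, -0.259, 0.0], [0.0, -0.001, -1.0]]
contact_force: [-1.8, -0.3, -0.9]
gripper_width: 0.0283
gripper_force: 59.2
t 11.43 p [ 0.4909 -0.1199  0.1665] yaw_y -15.01 tilt [-0.0006  0.0002] q7 -0.25 F [-1.8 -0.3 -0.9] M [-0.08  0.49  0.03] w 0.0283 gf 59.2
```

```bash
python3 -m jog '[[1,0,-0.05,0,0,0,0],[1,0,-0.05,0,0,0,0],[1,0,-0.05,0,0,0,0]]'; python3 go.py; python3 -m jog '[[1,0,0,0.08,0,0,0],[1,0,0,0.16,0,0,0],[1,0,0,0.24,0,0,0],[1,0,0,0.24,0,0,0]]'; python3 go.py
```

```text
t: 11.8
position: [0.4908, -0.1198, 0.1668]
orientation: [[0.259, 0.966, 0.0], [0.966, -0.259, -0.0], [0.0, 0.0, -1.0]]
contact_force: [-0.8, 0.0, -1.3]
gripper_width: 0.0284
gripper_force: 59.2
t 11.8 p [ 0.4908 -0.1198  0.1668] yaw_y -15.01 tilt [ 0.0003 -0.    ] q7 -0.25 F [-0.8  0.  -1.3] M [-0.12  0.31  0.01] w 0.0284 gf 59.2
t: 12.3
position: [0.4908, -0.1198, 0.1643]
orientation: [[0.259, 0.966, 0.0], [0.966, -0.259, 0.0], [0.0, 0.0, -1.0]]
contact_force: [-2.0, -0.4, -0.4]
gripper_width: 0.0285
gripper_force: 59.2
t 12.3 p [ 0.4908 -0.1198  0.1643] yaw_y -15.01 tilt [0.0002 0.0001] q7 -0.25 F [-2.  -0.4 -0.4] M [-0.12  0.33  0.01] w 0.0285 gf 59.2
```

```bash
python3 -m jog '[[1,0,-0.06,0,0,0,0],[1,0,-0.06,0,0,0,0],[1,0,-0.06,0.05,0,0,0],[1,0,-0.06,0.1,0,0,0],[1,0,-0.06,0.1,0,0,0]]'; python3 go.py
```

```text
t: 12.92
position: [0.4903, -0.1195, 0.1634]
orientation: [[0.259, 0.966, 0.001], [0.966, -0.259, 0.0], [0.0, 0.0, -1.0]]
contact_force: [-0.3, -0.2, -1.5]
gripper_width: 0.0286
gripper_force: 59.2
t 12.93 p [ 0.4903 -0.1195  0.1634] yaw_y -15.0 tilt [0.0005 0.0002] q7 -0.25 F [-0.3 -0.2 -1.5] M [-0.04  0.03  0.02] w 0.0286 gf 59.2
```

```bash
python3 -m jog '[[1,0,0,0.05,0,0,0],[1,0,0,0.1,0,0,0],[1,0,0,0.1,0,0,0]]'; python3 go.py;  python3 -m jog '[[1,0,0,0.05,0,0,0],[1,0,0,0.1,0,0,0],[1,0,0,0.1,0,0,0]]'; python3 go.py
```

```text
t: 13.3
position: [0.4902, -0.1195, 0.1623]
orientation: [[0.259, 0.966, 0.0], [0.966, -0.259, 0.0], [0.0, 0.0, -1.0]]
contact_force: [-0.3, 1.1, 0.3]
gripper_width: 0.0285
gripper_force: 59.2
t 13.3 p [ 0.4902 -0.1195  0.1623] yaw_y -15.0 tilt [0.0002 0.0001] q7 -0.25 F [-0.3  1.1  0.3] M [-0.    0.01 -0.  ] w 0.0285 gf 59.2
t: 13.68
position: [0.4901, -0.1196, 0.1613]
orientation: [[0.259, 0.966, -0.0], [0.966, -0.259, 0.0], [0.0, -0.0, -1.0]]
contact_force: [0.3, 0.1, -1.1]
gripper_width: 0.0286
gripper_force: 59.2
t 13.68 p [ 0.4901 -0.1196  0.1613] yaw_y -15.01 tilt [-0.      0.0001] q7 -0.25 F [ 0.3  0.1 -1.1] M [0.05 0.04 0.02] w 0.0286 gf 59.2
```

```bash
python3 -m jog '[[1,0,0,0.06,0,0,0],[1,0,0,0.12,0,0,0],[1,0,0,0.18,0,0,0],[1,0,0,0.18,0,0,0]]'; python3 go.py
```

```text
t: 14.18
position: [0.49, -0.1196, 0.1595]
orientation: [[0.259, 0.966, -0.0], [0.966, -0.259, 0.0], [0.0, -0.0, -1.0]]
contact_force: [0.4, -0.1, -0.8]
gripper_width: 0.0285
gripper_force: 59.2
t 14.18 p [ 0.49   -0.1196  0.1595] yaw_y -15.01 tilt [-0.0002  0.0001] q7 -0.26 F [ 0.4 -0.1 -0.8] M [-0.05  0.   -0.05] w 0.0285 gf 59.2
```

```bash
python3 -m jog '[[1,0,0,0.06,0,0,0],[1,0,0,0.12,0,0,0],[1,0,0,0.12,0,0,0]]'; python3 go.py
```

```text
t: 14.55
position: [0.49, -0.1196, 0.1583]
orientation: [[0.259, 0.966, -0.0], [0.966, -0.259, 0.0], [0.0, -0.0, -1.0]]
contact_force: [-0.1, 0.4, -1.1]
gripper_width: 0.0285
gripper_force: 59.2
t 14.55 p [ 0.49   -0.1196  0.1583] yaw_y -15.01 tilt [-0.0002  0.0001] q7 -0.26 F [-0.1  0.4 -1.1] M [-0.05 -0.01 -0.  ] w 0.0285 gf 59.2
```

```bash
python3 -m jog '[[1,0,0,0.06,0,0,0],[1,0,0,0.12,0,0,0],[1,0,0,0.12,0,0,0]]'; python3 go.py;python3 -m jog '[[1,0,0,0.05,0,0,0],[1,0,0,0.05,0,0,0]]'; python3 go.py
```

```text
t: 14.92
position: [0.4901, -0.1196, 0.1571]
orientation: [[0.259, 0.966, -0.0], [0.966, -0.259, 0.0], [0.0, -0.0, -1.0]]
contact_force: [0.8, -0.1, -0.2]
gripper_width: 0.0284
gripper_force: 59.2
t 14.93 p [ 0.4901 -0.1196  0.1571] yaw_y -15.01 tilt [-0.0001  0.0001] q7 -0.26 F [ 0.8 -0.1 -0.2] M [-0.03 -0.01 -0.  ] w 0.0284 gf 59.2
t: 15.18
position: [0.4902, -0.1196, 0.157]
orientation: [[0.259, 0.966, 0.0], [0.966, -0.259, -0.0], [-0.0, 0.0, -1.0]]
contact_force: [-1.0, 0.6, 2.3]
gripper_width: 0.0286
gripper_force: 59.6
t 15.18 p [ 0.4902 -0.1196  0.157 ] yaw_y -15.01 tilt [ 0.     -0.0001] q7 -0.26 F [-1.   0.6  2.3] M [ 0.02  0.26 -0.06] w 0.0286 gf 59.6
```

Contact came at TCP z 0.157, exactly home height (unmatched would stop at 0.164), so it seems to have dropped straight over the cross. A small twist will confirm: it should be locked.

```bash
python3 -m jog '[[1,0,0,0,0,0,0.04],[1,0,0,0,0,0,0.08],[1,0,0,0,0,0,0.12],[1,0,0,0,0,0,0.12]]'; python3 go.py
```

```text
t: 15.68
position: [0.4898, -0.1197, 0.157]
orientation: [[0.371, 0.928, -0.001], [0.928, -0.371, -0.001], [-0.001, -0.001, -1.0]]
contact_force: [-2.1, -0.4, 4.1]
gripper_width: 0.0286
gripper_force: 59.7
t 15.68 p [ 0.4898 -0.1197  0.157 ] yaw_y -21.8 tilt [-0.0009 -0.0007] q7 -0.37 F [-2.1 -0.4  4.1] M [0.04 0.6  0.26] w 0.0286 gf 59.7
```

Turning 7° built 0.26 Nm, so the slots are locked over the driver. Relaxing the twist and releasing with a partial opening.

```bash
python3 -m jog '[[1,0,0,0,0,0,-0.06],[1,0,0,-0.03,0,0,-0.1],[1,0,-0.03,-0.05,0,0,-0.1],[1,0,-0.03,-0.05,0,0,-0.1]]'; python3 go.py; python3 -m jog '[[0.4,0,0,0,0,0,0],[0.4,0,0,0,0,0,0],[0.4,0,0,0,0,0,0],[0.4,0,0,0,0,0,0]]'; python3 go.py
```

```text
t: 16.18
position: [0.4899, -0.1197, 0.157]
orientation: [[0.279, 0.96, 0.0], [0.96, -0.279, -0.0], [0.0, 0.0, -1.0]]
contact_force: [-0.9, -1.1, 0.1]
gripper_width: 0.0286
gripper_force: 59.2
t 16.18 p [ 0.4899 -0.1197  0.157 ] yaw_y -16.19 tilt [ 0.0005 -0.    ] q7 -0.28 F [-0.9 -1.1  0.1] M [-0.14  0.03 -0.02] w 0.0286 gf 59.2
t: 16.68
position: [0.4899, -0.1194, 0.1572]
orientation: [[0.278, 0.961, 0.0], [0.961, -0.278, 0.0], [0.0, 0.0, -1.0]]
contact_force: [-0.5, 0.4, -0.1]
gripper_width: 0.0513
gripper_force: 0.0
t 16.68 p [ 0.4899 -0.1194  0.1572] yaw_y -16.15 tilt [0.0001 0.    ] q7 -0.28 F [-0.5  0.4 -0.1] M [ 0.03 -0.02  0.  ] w 0.0513 gf 0.0
```

```bash
python3 -m jog '[[0.4,0,0,-1,0,0,0],[0.4,0,0,-3,0,0,0],[0.4,0,0,-6,0,0,0],[0,0,0,-9,0,0,0],[0,0,0,-10,0,0,0],[0,0,0,-10,0,0,0],[0,0,0,-10,0,0,0]]'; python3 go.py .6003 -.1294 .25 -95.25;  python3 - <<'E'
from rig import arm
import cv2
s=arm.capture("scene")
a=cv2.resize(s[100:220,150:280],(650,600),interpolation=cv2.INTER_CUBIC)
cv2.imwrite("pics/n2.png",a[:,:,::-1])
E
```

```text
t: 17.55
position: [0.4889, -0.1194, 0.2559]
orientation: [[0.278, 0.961, -0.002], [0.961, -0.278, 0.001], [-0.0, -0.002, -1.0]]
contact_force: [0.1, 0.0, 0.1]
gripper_width: 0.0854
gripper_force: 0.0
t 17.55 p [ 0.4889 -0.1194  0.2559] yaw_y -16.16 tilt [-0.0023  0.0006] q7 -0.2 F [0.1 0.  0.1] M [0.   0.06 0.01] w 0.0854 gf 0.0
shift cm [ 2.14 10.98  0.56] rz 1.38
```

View pics/n2.png

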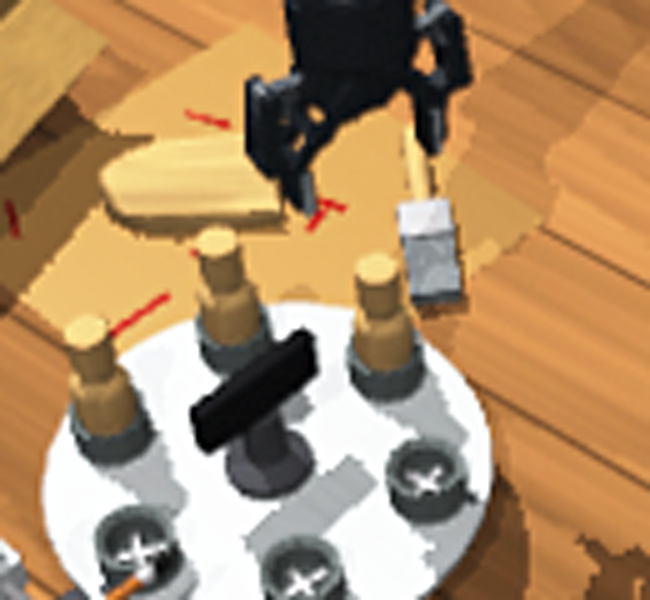

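The soldier stands upright in the load nest, its hat at (377,268), at the same height above its cup as the seated ones. Going to the handle.

```bash
python3 - <<'E'
from h import *
for z in(.166,.173):print((proj("scene",[.49,-.1196,z])-[150,100]+.5)*5-.5)
E
python3 -m jog '[[0,0.5,2.5,0.3,0,0,0.18],[0,1,5,0.5,0,0,0.36],[0,1.5,8,0.5,0,0,0.54],[0,2.1,11,0.5,0,0,0.72],[0,2.1,11,0.5,0,0,0.9],[0,2.1,11,0.5,0,0,1.08],[0,2.1,11,0.5,0,0,1.26],[0,2.1,11,0.5,0,0,1.38],[0,2.1,11,0.5,0,0,1.38],[0,2.1,11,0.5,0,0,1.38]]'; python3 go.py .5997 -.1296 .147 -95.25
```

```text
[[377.70088671 268.18641678]]
[[376.93760668 260.61310812]]
t: 18.85
position: [0.6009, -0.1298, 0.2513]
orientation: [[0.996, -0.089, -0.002], [-0.089, -0.996, 0.0], [-0.002, -0.0, -1.0]]
contact_force: [0.0, 0.4, -0.5]
gripper_width: 0.0855
gripper_force: 0.0
t 18.85 p [ 0.6009 -0.1298  0.2513] yaw_y -95.12 tilt [-0.0015  0.0004] q7 -1.62 F [ 0.   0.4 -0.5] M [ 0.04  0.   -0.05] w 0.0855 gf 0.0
shift cm [-1.100e-01 -1.000e-02  1.043e+01] rz 0.002
```

Pixel (377,268) means z = 0.166, so the soldier is home. Lowering onto the handle and pinching.

```bash
python3 -m jog '[[0,-0.1,0,2,0,0,0],[0,-0.1,0,5,0,0,0],[0,-0.1,0,7.5,0,0,0],[0,-0.1,0,9.5,0,0,0],[0,-0.1,0,10.4,0,0,0],[0,-0.1,0,10.4,0,0,0],[0,-0.1,0,10.4,0,0,0]]'; python3 go.py .5997 -.1296 .147 -95.25; python3 -m jog '[[1,0,0,0,0,0,0],[1,0,0,0,0,0,0],[1,0,0,0,0,0,0],[1,0,0,0,0,0,0],[1,0,0,0,0,0,0],[1,0,0,0,0,0,0],[1,0,0,0,0,0,0],[1,0,0,0,0,0,0]]'; python3 go.py .5997 -.1296 .147 -95.25
```

```text
t: 19.73
position: [0.6013, -0.1299, 0.1493]
orientation: [[0.996, -0.091, 0.002], [-0.091, -0.996, -0.0], [0.002, 0.0, -1.0]]
contact_force: [0.2, 1.0, 0.9]
gripper_width: 0.0858
gripper_force: 0.0
t 19.73 p [ 0.6013 -0.1299  0.1493] yaw_y -95.22 tilt [ 0.0021 -0.0003] q7 -1.65 F [0.2 1.  0.9] M [ 0.03 -0.04 -0.  ] w 0.0858 gf 0.0
shift cm [-0.16 -0.02  0.23] rz 0.001
t: 20.72
position: [0.6005, -0.1286, 0.1486]
orientation: [[0.996, -0.09, 0.0], [-0.09, -0.996, 0.001], [0.0, -0.001, -1.0]]
contact_force: [-1.6, 4.6, 4.9]
gripper_width: 0.015
gripper_force: 61.4
t 20.73 p [ 0.6005 -0.1286  0.1486] yaw_y -95.18 tilt [0.0002 0.0012] q7 -1.65 F [-1.6  4.6  4.9] M [ 0.78  0.35 -0.09] w 0.015 gf 61.4
shift cm [-0.07  0.11  0.16] rz 0.001
```

```bash
python3 -m jog '[[1,-0.1,-0.08,0,0,0,0],[1,-0.1,-0.08,0,0,0,-0.05],[1,-0.1,-0.08,0,0,0,-0.1],[1,-0.1,-0.08,0,0,0,-0.17],[1,-0.1,-0.08,0,0,0,-0.24],[1,-0.1,-0.08,0,0,0,-0.31],[1,-0.1,-0.08,0,0,0,-0.38],[1,-0.1,-0.08,0,0,0,-0.38]]'; python3 go.py .5997 -.1290 .147 -35.25
```

```text
t: 21.72
position: [0.6005, -0.1284, 0.1486]
orientation: [[0.958, 0.286, 0.002], [0.286, -0.958, 0.001], [0.002, 0.0, -1.0]]
contact_force: [1.3, 5.2, 3.3]
gripper_width: 0.0152
gripper_force: 61.2
t 21.73 p [ 0.6005 -0.1284  0.1486] yaw_y -73.38 tilt [0.0024 0.0005] q7 -1.31 F [1.3 5.2 3.3] M [ 0.86 -0.13  0.07] w 0.0152 gf 61.2
shift cm [-0.09  0.04  0.16] rz -0.666
```

```bash
python3 -m jog '[[1,0,-0.08,0,0,0,-0.06],[1,0,-0.08,0,0,0,-0.13],[1,0,-0.08,0,0,0,-0.2],[1,0,-0.08,0,0,0,-0.27],[1,0,-0.08,0,0,0,-0.34],[1,0,-0.08,0,0,0,-0.41],[1,0,-0.08,0,0,0,-0.48],[1,0,-0.08,0,0,0,-0.54],[1,0,-0.08,0,0,0,-0.6],[1,0,-0.08,0,0,0,-0.666],[1,0,-0.08,0,0,0,-0.666],[1,0,-0.08,0,0,0,-0.666]]'; python3 go.py .5997 -.1290 .147 -35.25
```

```text
t: 23.22
position: [0.6002, -0.128, 0.1486]
orientation: [[0.578, 0.816, 0.002], [0.816, -0.578, 0.0], [0.001, 0.002, -1.0]]
contact_force: [2.6, 3.0, 2.4]
gripper_width: 0.0153
gripper_force: 61.2
t 23.23 p [ 0.6002 -0.128   0.1486] yaw_y -35.32 tilt [0.0024 0.    ] q7 -0.7 F [2.6 3.  2.4] M [ 0.76 -0.41  0.11] w 0.0153 gf 61.2
shift cm [-0.11  0.02  0.16] rz -0.001
```

```bash
python3 -m jog '[[0.3,0,0,0,0,0,0],[0.3,0,0,0,0,0,0],[0.3,0,0,0,0,0,0],[0.3,0,0,0,0,0,0],[0.3,0,0,-2,0,0,0],[0.3,0,0,-5,0,0,0],[0.3,0,0,-9,0,0,0],[0.3,0,0,-11,0,0,0],[0.3,0,0,-11,0,0,0]]'; python3 go.py .45 .1 .26 -35
```

```text
t: 24.35
position: [0.6006, -0.1282, 0.2609]
orientation: [[0.578, 0.816, 0.005], [0.816, -0.578, -0.001], [0.002, 0.005, -1.0]]
contact_force: [-0.1, 0.0, 0.5]
gripper_width: 0.06
gripper_force: 0.0
t 24.35 p [ 0.6006 -0.1282  0.2609] yaw_y -35.29 tilt [ 0.0048 -0.0013] q7 -0.64 F [-0.1  0.   0.5] M [ 0.02 -0.02 -0.03] w 0.06 gf 0.0
shift cm [ 9.930e+00 -2.548e+01 -2.000e-02] rz -0.005
```

```bash
python3 -m jog '[[0.3,2.5,-6,0,0,0,0],[0.3,5,-12,0,0,0,0],[0.3,7.5,-18,0,0,0,0],[0.3,10,-25,0,0,0,0],[0.3,10,-25,0,0,0,0],[0.3,10,-25,0,0,0,0],[0.3,10,-25,0,0,0,0]]'; python3 - <<'E'
from h import *
import cv2
s=arm.capture("scene");t=arm.capture("top")
a=cv2.resize(s[130:250,150:260],(440,480),interpolation=cv2.INTER_CUBIC);b=cv2.resize(t[90:210,250:340+0],(360,480),interpolation=cv2.INTER_CUBIC)
b=cv2.resize(t[90:222,250:370],(360,396),interpolation=cv2.INTER_CUBIC);b=cv2.copyMakeBorder(b,0,84,0,0,cv2.BORDER_CONSTANT)
cv2.imwrite("pics/f1.png",cv2.hconcat([a,b])[:,:,::-1])
for k,yaw in enumerate([-.0917+np.pi/3]):
  for j in range(3):
    A=np.pi+yaw+j*np.pi/3;P=[.5995+.11*np.cos(A),-.1293+.11*np.sin(A),.166]
    print(j,((proj("scene",P)-[150,130]+.5)*4-.5).round(),((proj("top",P)-[250,90]+.5)*3-.5).round())
E
```

```text
t: 25.22
position: [0.4537, 0.0957, 0.2577]
orientation: [[0.58, 0.814, -0.001], [0.814, -0.58, -0.0], [-0.001, -0.0, -1.0]]
contact_force: [-0.6, -0.4, -0.6]
gripper_width: 0.0597
gripper_force: 0.0
0 [[175.  74.]] [[301. 228.]]
1 [[ 70. 145.]] [[306. 104.]]
2 [[ 92. 248.]] [[199.  35.]]
```

View pics/f1.png

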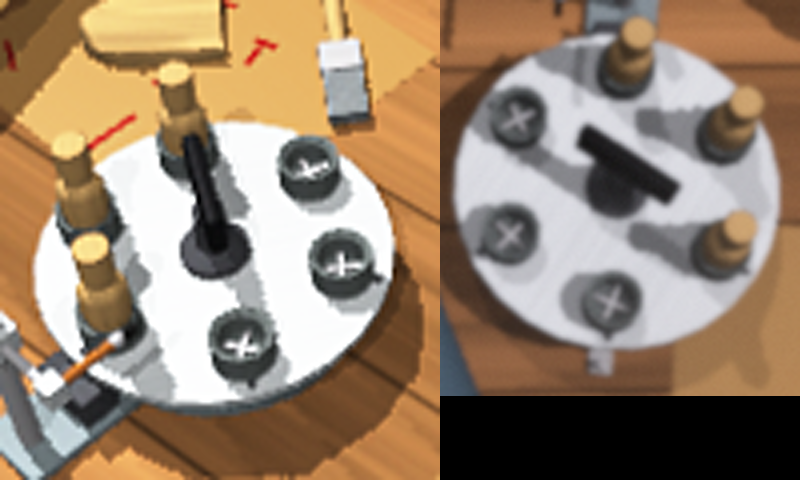

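The dial rests exactly one click on: hat tops at scene (176,74), (70,146), (92,248), and likewise in the top view, each within about 1–2 crop pixels of the fully home prediction. The arm is clear, so handing in.

```bash
python3 -c "
from rig import arm
print(arm.hand_in())"
```

```text
the job is handed in; nothing more can be done
None
```

The soldier is home on its driver cross and the dial rests one click anticlockwise with all three soldiers home; I handed the job in at about 25 s, and the foot dropped over the cross without a turning search (a 7° twist confirmed it was locked).

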